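# Brake the stock dolly, load the tote of spray cans, release the brake

### The arm

A 6-joint arm with a two-finger parallel gripper is mounted at the origin on the work surface. World frame = base frame: x ahead of the robot, y to its left, z up, the work surface at z = 0. Lengths are in m, angles in rad, forces in N, time in s.
With the tool pointing down it reaches from about 0.375 to 0.9 m from the base axis. Payload 3.1 kg.
Tool frame: the origin (TCP) lies on the centre line of the jaws, within the pads' length; the fingertips stand 8 mm ahead of it and the grasp point (between the pads) lies 11 mm behind it (robot.tip_extent is the distance from the TCP to the fingertips, in m); y points along the fingers, z is the direction in which the jaws open and shut, and the axes are right-handed (so a half turn about y gives the same grasp; the last joint's range is limited). The gripper opens to 87 mm and grips with 3 to 60 N. Pads are 19 mm wide; open, the fingers measure 117 mm over their backs; the gripper's body (75 mm by 190 mm) begins 51 mm behind the grasp point.
Start: joints at [1.137, 0.527, 1.433, -0, 1.181, -0.178], TCP at [0.157, 0.605, 0.231] pointing down, gripper open.
Joint ranges: [-3.08, 3.08], [-0.75, 2.2], [0.22, 2.44], [-1.43, 4.57], [0, 2.65], [-2.85, 2.85]. Speed limits (rad/s): [2.79, 2.79, 3.14, 3.14, 3.14, 3.14].

### API

Orientations are given as a unit quaternion [x, y, z, w].
In Python, from rig import robot gives the robot as it stands.
- The arm moves only by the shell command python3 -m crank 'ROWS' [FORCE]. ROWS is JSON, a list that holds one entry, the list of rows, each a list of 7 numbers: the turn, a rotation vector about the tool's x, y, z in degrees, then the shift along the tool's x, y, z in m, then the opening in per cent of the stroke, from 0 (shut) to 100 (fully open). In form: [[[ax, ay, az, dx, dy, dz, gripper], ...]]. A call has exactly 5 rows; each row shifts and turns the commanded pose from where the row before left it, along the tool's axes as they then stand; what a row does not reach is not made up. A row lasts 1/8 s, in which the tool goes at most 62.5 mm and 10.7 degrees, less where a joint would pass 70% of its speed; a pose out of reach is approached as far as the arm can. A call with a gripper value outside its range is refused whole. The fingers move at their own pace and stop on an object; FORCE is the grip in N (left out, the last holds). Time passes only in rows, so rows that do not move let the fingers close, or fill a call up. It gives the time, the measured TCP pose, the force and the opening at its end, in the units of the state.
- robot.get_obs(): the state, without advancing time (a new reading comes with each control period).
- robot.camera(name): name is "scene" or "top" or "wrist"; returns a dict with "img" (384x512x3 uint8, red, green, blue), "K" (3x3 intrinsics, pixels), "R" (3x3) and "t" (3): a world point X has camera coordinates R X + t; the wrist camera has in their place "T_tool_cam" (4x4, takes a point from camera to tool coordinates, whose origin is the TCP and whose axes are the tool frame's). Camera axes: x right, y down, z forward; pixel columns grow to the right and rows downward; lengths in m; the calibration is good to about 2 mm. A picture is of the moment at which its call begins: read the wrist's pose just before it. There is no depth.
- robot.hand_in(): hands the job in, once; it reports no verdict.
Trained networks look in a picture, given as the dict that the camera call returned (one of the last four; its "shot" number tells which), for a name from the list of things; names that differ only in an ending like _2 or _b are one class to them, and where a whole thing is asked for, a point or a joint stands for the part that bears it (a point fixed in the world has none). Each returns a list of dicts, best first, with "conf" (0 to 1); they miss things now and then, are a little off and sometimes report something else, mostly with a low value. They report only what shows in the picture. A call takes as long as a camera call. They do not tell look-alikes from the thing itself.
- robot.spot_in(picture, thing): "at" ([row, column] in pixels, amid what is visible of it).
The state is a dict: "time": time; "q": joint angles; "joint_velocities": joint speeds; "joint_torque": joint torques, N m; "position": TCP position; "tool_rot": TCP orientation; "ft_force": force on the tool from outside, world axes, zero at the start; "moment": the same for the moment, N m; "grip_width": finger opening in m.
Only numpy, scipy, OpenCV 4.12 (cv2) and the standard library are available. Lean on these libraries where they do the work, as an engineer would, in place of code of your own. Each camera call takes 0.05 s, during which the arm holds its last target.

### The job

Load the stock dolly for the workshop: push the red castor brake pedal down by feel until the shoe bites firmly and holds by itself, without overloading it, then bring the blue tote of spray cans across from the transfer ledge onto the dolly, flat and fully home against the end stop, while the brake is still on. Then flick the pedal all the way back up so that the dolly is free to be rolled off, and let go of everything. The dolly must not roll or skid off its place meanwhile, the tote must not be tipped, and the other things on the counter stay where they are.

Things in the scene. Friction and masses are not known exactly. Their poses are not given: they have to be found in the camera images.
- tote_mid (a point): Centre (half-way up) of the blue open tote, 130 (x) x 170 (y) x 80 mm high, on the transfer ledge; its six small spray cans stand 26 mm above its rim; 0.45 to 0.85 kg in all. Its y points along the ledge towards the dolly, within 3 degrees: to slide it across, push it along +y at its -y end wall. Sliding it takes 2 to 6 N.
- ledge_mid (a point): Centre of the top of the white transfer ledge, 99 mm above the counter, 180 (x) x 270 (y) mm; axes as the dolly's, y towards it. Two side lips, 12 mm high, stand 160 mm apart. Between the ledge's end and the dolly's deck is a gap of 12 to 42 mm.
- deck_mid (a point): Centre of the top of the dolly's deck, 96 mm above the counter, 190 (x) x 215 (y) mm; y points away from the ledge, along the guide rail on which the dolly rolls; z up. Side lips 12 mm high stand 170 mm apart from 75 mm before this point onwards. With the brake off about 1 N rolls the dolly; braked well it holds about 12 N.
- end_stop (a point): Middle of the inner face of the dolly's end stop, a board 42 mm high and 10 mm thick across the far end of the deck, its top 138 mm above the counter. This point is 21 mm above the deck, 87.5 mm in y beyond deck_mid. With the tote fully home against it, tote_mid lies 2.5 mm in y beyond deck_mid and 40 mm above it.
- dolly (a joint): How far the dolly has rolled along the guide rail, m; grows away from the ledge, 0 to 0.19.
- brake_pedal (a joint): Angle of the brake pedal, rad: 0 all the way up (brake off, a solid stop), growing as its outer end goes down, at most 0.62. The stiff pivot keeps it where it is left: about 5 N at the pad moves it. The shoe meets the wheel anywhere from 0.19 to 0.53, unseen, by wear. Beyond, the rubber gives 4 N/mm at the pad: 10 to 13 N there bites and holds; under 7 N does not; over 16 N is an overload.
- pedal_pad (a point): Where to press: on top of the red pedal pad, 34 mm wide (x), 6 mm thick, 46 mm long, from 32 mm inside to 14 mm outside of this point in y. Axes as the dolly's when up, turning with the pedal. It is 46 mm beyond the end of the deck and 67 mm above the counter when up, 33 to 56 mm when braked; free on both sides and beneath: it can be pinched across its width from above or lifted from beneath.
- pedal_pivot (a point): Axis of the pedal's pivot on the castor fork, 68 mm above the counter, along the dolly's x; it does not move with the pedal. pedal_pad lies 64 mm from it in y and 1 mm below it when the pedal is up. Axes as the dolly's.
- castor_wheel: The braked castor's black wheel, 60 mm in diameter, 22 mm wide; origin on its axle, 30 mm above the counter. The brake shoe presses on its upper outer side.
- spray_small: Loose small spray can standing on the counter, 40 mm in diameter, 105 mm tall, origin under its base. Bystander.
- spray_tall: Loose tall spray can with a red cap, standing, 66 mm in diameter, 195 mm tall, origin under its base. Bystander.
- spray_tall2: Loose tall spray can with a white cap, standing, 66 mm in diameter, 195 mm tall, origin under its base. Bystander.
- tape_roll: Loose roll of brown parcel tape lying flat, 100 mm in diameter, 48 mm high, origin under its centre. Bystander.
- spare_wheel: Loose spare castor wheel lying flat, 60 mm in diameter, 22 mm high, origin under its centre. Bystander.
- screwdriver: Loose screwdriver lying on the counter, origin under its middle. Bystander.
- oil_bottle: Loose green bottle standing, 60 mm in diameter, 150 mm tall, origin under its base. Bystander.
Things that resemble listed ones, but are neither listed nor needed, are in the scene too. Leave any green look-alike of the part that bears tote_mid alone.

How it is judged:
On the way, in this order (a step that is already met when the one before it is completed fails the run):
1. the brake is on: the shoe keeps biting on the wheel with more than 7 N while nothing touches the pedal (contact force between castor_wheel and anything else above 7 N and contact force between each of the arm, the fingers and brake_pedal below 0.3 N), for 0.3 s.
2. with the brake still biting (more than 4 N), the tote stands on the deck within 6 mm of the end stop (y of tote_mid in the frame of deck_mid above -0.0035 m and x of tote_mid in the frame of deck_mid between -0.02 and 0.02 m and z of tote_mid in the frame of deck_mid between 0.034 and 0.046 m and angle between tote_mid's own z axis and vertical below 0.06 rad and contact force between castor_wheel and anything else above 4 N), for 0.3 s.
3. the pedal is all the way up again (value of joint brake_pedal below 0.08 rad), for 0.2 s.
At the end, for the whole second after the job is handed in: The pedal is up (angle below 0.08 rad); the tote stands flat on the deck, between the side lips, within 6 mm of the end stop; the dolly is at rest, within 35 mm of where it was; everything is let go (y of tote_mid in the frame of deck_mid above -0.0035 m and x of tote_mid in the frame of deck_mid between -0.02 and 0.02 m and z of tote_mid in the frame of deck_mid between 0.034 and 0.046 m and angle between tote_mid's own z axis and vertical below 0.06 rad and value of joint brake_pedal below 0.08 rad and linear speed of tote below 0.02 m/s and velocity of joint dolly between -0.01 and 0.01 m/s and distance of deck_mid from where it was at the start of the episode below 0.035 m); the robot touches nothing.
It fails at once if the brake is overloaded: shoe on wheel with more than 45 N (about 18 N on the pedal pad) (contact force between castor_wheel and anything else above 45 N).
It fails at once if the dolly rolls or skids more than 35 mm from its place (distance of deck_mid from where it was at the start of the episode above 0.035 m).
It fails at once if the tote is tipped by more than 0.4 rad (angle between tote_mid's own z axis and vertical above 0.4 rad).
It fails at once if another thing on the counter is moved by more than 30 mm (distance of any of spray_small, spray_tall, spray_tall2, tape_roll, spare_wheel, screwdriver, oil_bottle from where it was at the start of the episode above 0.03 m).
It also fails if it takes over 72 s, if anything falls off the work surface, if the arm or the gripper's body presses on something with over 40 N, if the wrist force passes 120 N, or if a joint passes its speed limit or range.

## Working session

There is one attempt and no reset: what is moved stays moved. The work goes in short steps, Python scripts to look and compute and a shell command to move; the robot and the scene stay as the last step left them, time stands still between calls to the robot, and variables do not carry over. Pictures are saved under pics/ and viewed, and the job is handed in when it is done.

```bash
ls; mkdir -p pics; python3 - <<'E'
from rig import robot
import cv2,numpy as np
o=robot.get_obs()
for k,v in o.items(): print(k,np.round(v,4))
print(robot.tip_extent)
for n in ["scene","top"]:
    p=robot.camera(n)
    cv2.imwrite(f"pics/{n}0.png",p["img"][:,:,::-1])
    print(n,p["K"].tolist(),p["R"].tolist(),p["t"].tolist())
    for t in ["tote_mid","ledge_mid","deck_mid","end_stop","pedal_pad","pedal_pivot","castor_wheel","dolly","brake_pedal"]:
        try: print(t,[(np.round(d["at"],1).tolist(),round(d["conf"],2)) for d in robot.spot_in(p,t)])
        except Exception as e: print(t,e)
E
```

```text
pics
time 0.0
q [ 1.1375  0.5285  1.4339 -0.      1.1813 -0.1785]
joint_velocities [ 0.0008 -0.0006 -0.0001 -0.0014 -0.0012 -0.0046]
joint_torque [ 2.00000e-04 -4.40026e+01 -1.76598e+01  6.34000e-02  5.80000e-02
 -1.00000e-04]
position [0.1572 0.6042 0.2296]
tool_rot [ 0.7021 -0.0901  0.0896 -0.7007]
ft_force [0.8157 0.0657 0.4311]
moment [-0.0034  0.011   0.019 ]
grip_width 0.087
0.008
scene [[385.18477277857164, 0.0, 256.3261894798394], [0.0, 385.18477277857164, 190.01459377057714], [0.0, 0.0, 1.0]] [[0.9949700391246032, -0.09820041325841221, 0.019781306333560903], [-0.04245719751476181, -0.5922604130614741, -0.80462723636442], [0.09073041178997052, 0.7997401340161248, -0.5934506806974726]] [-0.5226314002346606, 0.06858179116710408, 1.2911324759662028]
tote_mid [([209.1, 262.1], 0.78)]
ledge_mid [([175.9, 252.3], 0.69)]
deck_mid [([159.5, 256.1], 0.81)]
end_stop [([162.8, 258.4], 0.87)]
pedal_pad []
pedal_pivot [([164.0, 253.3], 0.82)]
castor_wheel []
dolly [([161.9, 253.9], 0.7)]
brake_pedal [([173.8, 305.6], 0.47)]
top [[455.8338417086154, 0.0, 256.28651007463264], [0.0, 455.8338417086154, 188.10373452857894], [0.0, 0.0, 1.0]] [[0.007992856330487573, -0.9998789002768509, -0.01335286594089275], [-0.9867628292211573, -0.005723661120056266, -0.1620689932431242], [0.16197293945328423, 0.014471505952665172, -0.9866890809167419]] [-0.06790051699108812, 0.5233215708280566, 1.2641392578245936]
tote_mid [([276.9, 346.5], 0.88), ([122.6, 319.4], 0.41)]
ledge_mid [([188.1, 209.5], 0.56)]
deck_mid [([185.0, 192.3], 0.63)]
end_stop [([184.0, 190.5], 0.57)]
pedal_pad [([162.8, 153.3], 0.59)]
pedal_pivot [([185.1, 195.3], 0.96), ([152.0, 388.0], 0.73)]
castor_wheel []
dolly [([183.5, 192.5], 0.93)]
brake_pedal [([161.0, 146.6], 0.57)]
```

View pics/scene0.png

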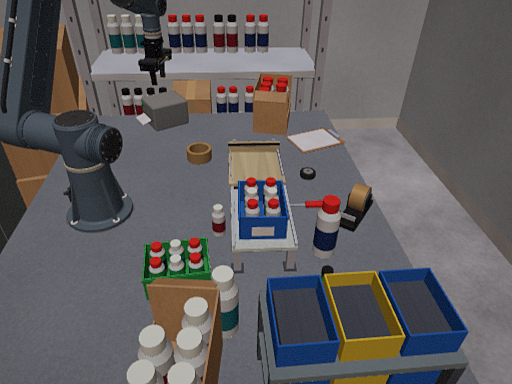

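View pics/top0.png

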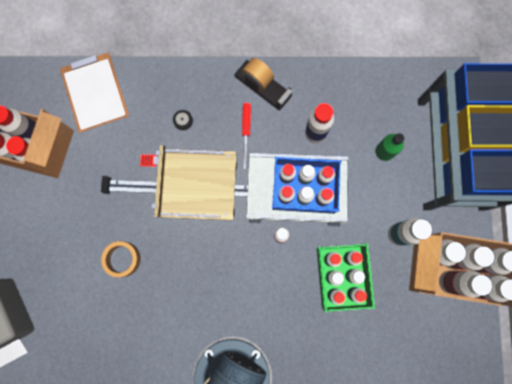

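```bash
cat > h.py <<'E'
import numpy as np, cv2
from scipy.spatial.transform import Rotation as Rn
def ray(p,uv,z):
    K,R,t=map(np.array,(p["K"],p["R"],p["t"]))
    d=R.T@np.linalg.inv(K)@np.array([uv[0],uv[1],1.]); c=-R.T@t
    return c+d*(z-c[2])/d[2]
def proj(p,X):
    K,R,t=map(np.array,(p["K"],p["R"],p["t"])); v=K@(R@np.array(X)+t); return v[:2]/v[2]
def wristcam(p,o):
    # convert to R,t
    T=np.eye(4);T[:3,:3]=Rn.from_quat(o["tool_rot"]).as_matrix();T[:3,3]=o["position"]
    M=np.linalg.inv(T@np.array(p["T_tool_cam"]));p["R"]=M[:3,:3];p["t"]=M[:3,3];return p
def ob(robot):
    o=robot.get_obs()
    print("t",round(float(o["time"]),2),"p",np.round(o["position"],4),"q",np.round(o["q"],3),"F",np.round(o["ft_force"],2),"w",round(float(o["grip_width"]),4))
    R=Rn.from_quat(o["tool_rot"]).as_matrix();print("tool x",np.round(R[:,0],3),"y",np.round(R[:,1],3),"z",np.round(R[:,2],3))
    return o
E
python3 - <<'E'
from rig import robot
from h import *
ob(robot)
p=robot.camera("top")
c=p["img"][140:230,95:355,::-1]
c=cv2.resize(c,None,fx=3,fy=3,interpolation=cv2.INTER_CUBIC)
cv2.imwrite("pics/top_crop.png",c)
p=robot.camera("scene")
c=p["img"][130:280,190:390,::-1]
cv2.imwrite("pics/scene_crop.png",cv2.resize(c,None,fx=4,fy=4,interpolation=cv2.INTER_CUBIC))
E
```

```text
t 1.0 p [0.1575 0.6048 0.2306] q [ 1.137  0.527  1.433 -0.     1.181 -0.179] F [ 0.59  0.01 -0.2 ] w 0.0872
tool x [ 0.968 -0.252  0.   ] y [ 0.  0. -1.] z [0.252 0.968 0.   ]
```

View pics/top_crop.png

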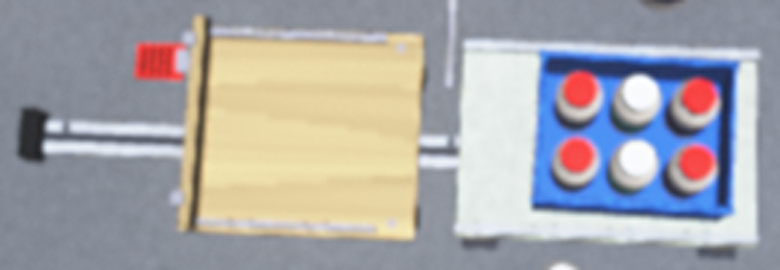

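View pics/scene_crop.png

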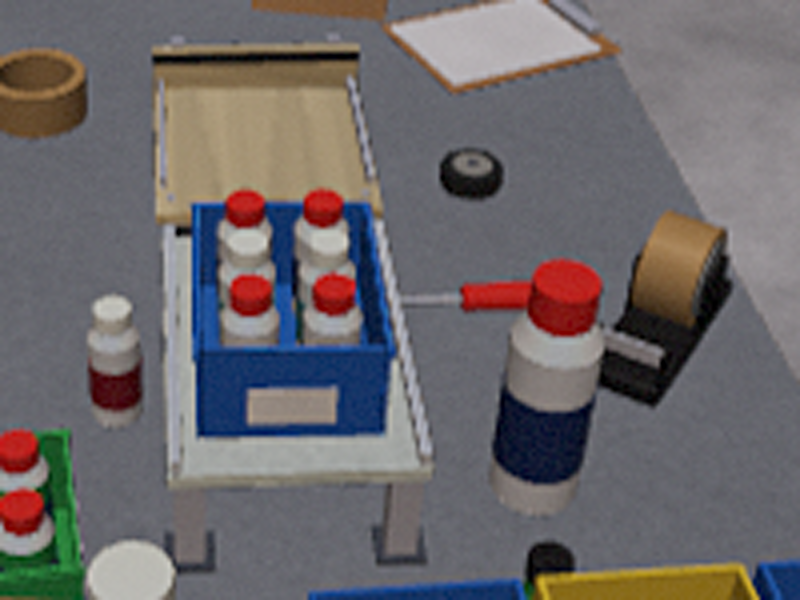

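```bash
python3 - <<'E'
from rig import robot
from h import *
p=robot.camera("top")
def w(cx,cy,z): return ray(p,(95+cx/3,140+cy/3),z)
for n,l,z in [("deck-y edge",[(422,36),(415,238)],.096),("stop outer top",[(196,17),(180,230)],.138),("stop inner top",[(209,17),(195,230)],.138),
 ("pad",[(135,43),(135,80),(182,43),(182,80)],.067),("ledge",[(465,40),(457,235),(760,52),(755,243)],.099),("tote",[(540,52),(532,208),(740,62),(730,216)],.179)]:
    W=[w(*q,z) for q in l]
    print(n,[np.round(a[:2],4).tolist() for a in W],"mean",np.round(np.mean(W,0)[:2],4))
E
```

```text
deck-y edge [[0.6165, -0.0068], [0.4286, -0.0034]] mean [ 0.5225 -0.0051]
stop outer top [[0.6228, 0.1945], [0.4303, 0.2005]] mean [0.5265 0.1975]
stop inner top [[0.6228, 0.1828], [0.4304, 0.1873]] mean [0.5266 0.185 ]
pad [[0.6155, 0.2682], [0.5795, 0.2664], [0.6157, 0.2233], [0.5798, 0.2218]] mean [0.5976 0.2449]
ledge [[0.6121, -0.0469], [0.4313, -0.0415], [0.6021, -0.3188], [0.4259, -0.3099]] mean [ 0.5178 -0.1793]
tote [[0.5823, -0.1141], [0.4469, -0.1075], [0.5744, -0.2861], [0.4412, -0.2747]] mean [ 0.5112 -0.1956]
```

Candidates — tote: blue tote with red/white caps on the ledge at top px (308,185). The others are the green tote (345,277) and the blue shelf bins at top right (485,80) and (485,170), neither of which fits. Pedal: red pad at (148,160). The red screwdriver handle (246,120) and red can caps don't fit. I'll choose the blue tote on the ledge and the red pad at the dolly's end, then check the pad close up with the wrist camera.

```bash
cat >> h.py <<'E'
PSI=-0.027
def goto(o,P,yaw=PSI):
    R=Rn.from_quat(o["tool_rot"]).as_matrix()
    z=np.array([np.cos(yaw),np.sin(yaw),0]);y=np.array([0,0,-1.]);Rt=np.c_[np.cross(y,z),y,z]
    print("turn deg",np.round(np.degrees(Rn.from_matrix(R.T@Rt).as_rotvec()),2),"shift now",np.round(R.T@(np.array(P)-o["position"]),4),"shift after turn",np.round(Rt.T@(np.array(P)-o["position"]),4))
E
python3 -m crank '[[[0,10,0,0,-0.01,0,100],[0,10,0,0,-0.01,0,100],[0,10,0,0,-0.01,0,100],[0,10,0,0,0,0,100],[0,10,0,0,0,0,100]]]' 20
python3 -m crank '[[[0,10,0,0,0,0,0],[0,10,0,0,0,0,0],[0,7,0,0,0,0,0],[0,0,0,0,0,0,0],[0,0,0,0,0,0,0]]]' 20
python3 - <<'E'
from rig import robot
from h import *
o=ob(robot); goto(o,[.598,.26,.25])
E
```

```text
time: 1.78
position: [0.1575, 0.6049, 0.2608]
tool_rot: [-0.596, 0.38, -0.38, 0.597]
ft_force: [-0.2, -0.4, -0.6]
grip_width: 0.0869
time: 2.4
position: [0.1575, 0.6048, 0.2605]
tool_rot: [0.493, -0.506, 0.507, -0.493]
ft_force: [-0.1, -0.2, 0.1]
grip_width: 0.0451
t 2.4 p [0.1575 0.6048 0.2605] q [1.137 0.497 1.399 0.    1.246 1.164] F [-0.12 -0.24  0.07] w 0.0451
tool x [-0.026 -1.     0.   ] y [-0. -0. -1.] z [ 1.    -0.026 -0.   ]
turn deg [0.   0.05 0.  ] shift now [0.3332 0.0105 0.4494] shift after turn [0.3328 0.0105 0.4497]
```

```bash

python3 -m crank '[[[0,0,0,0.032,0,0.045,0],[0,0,0,0.032,0,0.045,0],[0,0,0,0.032,0,0.045,0],[0,0,0,0.032,0,0.045,0],[0,0,0,0.032,0,0.045,0]]]'
python3 -m crank '[[[0,0,0,0.034,0,0.045,0],[0,0,0,0.034,0,0.045,0],[0,0,0,0.034,0,0.045,0],[0,0,0,0.034,0,0.045,0],[0,0,0,0.034,0.01,0.045,0]]]'
python3 - <<'E'
from rig import robot
from h import *
o=ob(robot); goto(o,[.598,.26,.25])
p=wristcam(robot.camera("wrist"),o)
cv2.imwrite("pics/w1.png",p["img"][:,:,::-1])
for X in [(.598,.2545,.067),(.5235,.101,.096),(.598,.19,.068)]: print(proj(p,X))
for t in ["pedal_pad","pedal_pivot","end_stop","castor_wheel"]: print(t,[(np.round(d["at"],1).tolist(),round(d["conf"],2)) for d in robot.spot_in(p,t)])
E
```

```text
time: 3.02
position: [0.3793, 0.4375, 0.2607]
tool_rot: [0.493, -0.507, 0.507, -0.494]
ft_force: [-0.2, 1.3, 0.4]
grip_width: 0.0018
time: 3.65
position: [0.6002, 0.2613, 0.2515]
tool_rot: [0.492, -0.506, 0.507, -0.494]
ft_force: [1.0, -0.1, 0.8]
grip_width: 0.0004
t 3.65 p [0.6002 0.2613 0.2515] q [0.24  0.547 1.332 0.    1.26  0.267] F [ 1.03 -0.08  0.8 ] w 0.0004
tool x [-0.027 -1.    -0.001] y [ 0.003  0.001 -1.   ] z [ 1.    -0.027  0.003]
turn deg [-0.14  0.02 -0.05] shift now [ 0.0013  0.0015 -0.0021] shift after turn [ 0.0013  0.0015 -0.0021]
[254.67953028 182.07758319]
[195.95652237 314.6571165 ]
[256.24150859 234.43682898]
pedal_pad [([191.6, 257.1], 0.59)]
pedal_pivot [([214.9, 248.2], 0.68)]
end_stop [([218.4, 249.2], 0.61)]
castor_wheel [([212.2, 168.3], 0.51)]
```

View pics/w1.png

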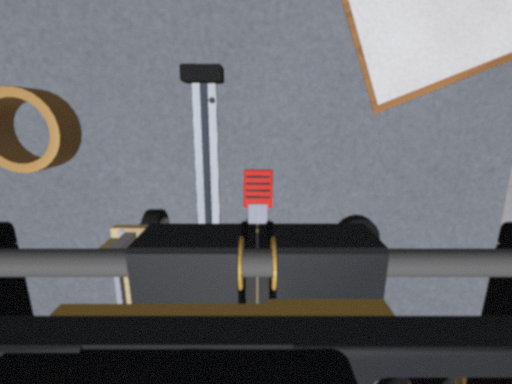

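```bash
python3 - <<'E'
from rig import robot
from h import *
o=ob(robot); p=wristcam(robot.camera("wrist"),o)
for q in [(243.5,169.5),(272.5,169.5),(243.5,207),(272.5,207),(258,169.5)]: print(q,np.round(ray(p,q,.067),4))
print(proj(p,o["position"]))
# tip
R=Rn.from_quat(o["tool_rot"]).as_matrix()
print(proj(p,o["position"]+R@[0,.008,0]))
E
```

```text
t 3.9 p [0.5975 0.2624 0.2502] q [2.430e-01 5.470e-01 1.336e+00 1.000e-03 1.260e+00 2.700e-01] F [ 0.02  0.26 -0.43] w 0.0005
tool x [-0.028 -1.    -0.   ] y [-0.002  0.    -1.   ] z [ 1.    -0.028 -0.002]
(243.5, 169.5) [0.5824 0.2708 0.067 ]
(272.5, 169.5) [0.6154 0.2699 0.067 ]
(243.5, 207) [0.5806 0.2261 0.067 ]
(272.5, 207) [0.6147 0.2252 0.067 ]
(258, 169.5) [0.5989 0.2703 0.067 ]
[256.89083339 242.20304899]
[256.88159053 236.55265867]
```

The wrist picture shows the red pad at cols 243–273, rows 169–207, lying free beyond the dolly's end. It is the pedal, with its centre line at x≈0.598. Going down.

```bash

python3 -m crank '[[[0,0,0,0,0.045,0.001,0],[0,0,0,0,0.045,0,0],[0,0,0,0,0.045,0,0],[0,0,0,0,0.025,0,0],[0,0,0,0,0.005,0,0]]]'
python3 -m crank '[[[0,0,0,0,0,0,0],[0,0,0,0,0.002,0,0],[0,0,0,0,0.002,0,0],[0,0,0,0,0.001,0,0],[0,0,0,0,0.001,0,0]]]'
```

```text
time: 4.58
position: [0.5966, 0.2635, 0.084]
tool_rot: [-0.495, 0.507, -0.505, 0.492]
ft_force: [-0.0, -0.6, -0.1]
grip_width: 0.0006
time: 5.2
position: [0.5992, 0.2623, 0.0797]
tool_rot: [0.493, -0.507, 0.507, -0.493]
ft_force: [-0.0, -0.1, -0.2]
grip_width: 0.0007
```

```bash

python3 -m crank '[[[0,0,0,0,0.003,0,0],[0,0,0,0,0.003,0,0],[0,0,0,0,0.002,0,0],[0,0,0,0,0.001,0,0],[0,0,0,0,0,0,0]]]'
python3 -m crank '[[[0,0,0,0,0.001,0,0],[0,0,0,0,0.001,0,0],[0,0,0,0,0.001,0,0],[0,0,0,0,0.001,0,0],[0,0,0,0,0,0,0]]]'
```

```text
time: 5.82
position: [0.5991, 0.2622, 0.0708]
tool_rot: [0.493, -0.507, 0.507, -0.493]
ft_force: [-0.7, -1.9, 3.9]
grip_width: 0.0007
time: 6.45
position: [0.5991, 0.2624, 0.0664]
tool_rot: [-0.493, 0.507, -0.507, 0.493]
ft_force: [-1.5, -0.4, 4.1]
grip_width: 0.0003
```

```bash

python3 -m crank '[[[0,0,0,0,0.0005,0,0],[0,0,0,0,0.0005,0,0],[0,0,0,0,0.0005,0,0],[0,0,0,0,0.0005,0,0],[0,0,0,0,0,0,0]]]'
```

```text
time: 7.08
position: [0.5991, 0.2624, 0.0645]
tool_rot: [-0.493, 0.507, -0.507, 0.493]
ft_force: [-1.2, -1.9, 3.3]
grip_width: -0.0001
```

```bash

python3 -m crank '[[[0,0,0,0,0.0005,0,0],[0,0,0,0,0.0005,0,0],[0,0,0,0,0.0005,0,0],[0,0,0,0,0.0005,0,0],[0,0,0,0,0,0,0]]]'
```

```text
time: 7.7
position: [0.5991, 0.2623, 0.0625]
tool_rot: [0.493, -0.507, 0.507, -0.493]
ft_force: [-0.4, -0.8, 4.0]
grip_width: 0.0005
```

```bash

python3 -m crank '[[[0,0,0,0,0.0005,0,0],[0,0,0,0,0.0005,0,0],[0,0,0,0,0.0005,0,0],[0,0,0,0,0.0005,0,0],[0,0,0,0,0,0,0]]]'
```

```text
time: 8.32
position: [0.5992, 0.2621, 0.0607]
tool_rot: [0.493, -0.507, 0.507, -0.493]
ft_force: [-0.8, -2.4, 4.6]
grip_width: 0.0007
```

```bash

python3 -m crank '[[[0,0,0,0,0.0005,0,0],[0,0,0,0,0.0005,0,0],[0,0,0,0,0.0005,0,0],[0,0,0,0,0.0005,0,0],[0,0,0,0,0,0,0]]]'
```

```text
time: 8.95
position: [0.5992, 0.2619, 0.0592]
tool_rot: [0.493, -0.507, 0.507, -0.493]
ft_force: [-1.7, -1.8, 7.7]
grip_width: 0.0002
```

```bash
python3 - <<'E'
from rig import robot
from h import *
p=robot.camera("top")
cv2.imwrite("pics/t2.png",cv2.resize(p["img"][120:240,80:280,::-1],None,fx=4,fy=4,interpolation=cv2.INTER_CUBIC))
E
python3 -m crank '[[[0,0,0,0,0.0005,0,0],[0,0,0,0,0,0,0],[0,0,0,0,0,0,0],[0,0,0,0,0,0,0],[0,0,0,0,0,0,0]]]'
python3 - <<'E'
from rig import robot
from h import *
for i in range(4):
    robot.camera("top");print(np.round(robot.get_obs()["ft_force"],2),robot.get_obs()["position"])
E
```

```text
time: 9.62
position: [0.5991, 0.2617, 0.0588]
tool_rot: [0.493, -0.507, 0.507, -0.493]
ft_force: [-1.9, -2.2, 8.5]
grip_width: 0.0003
[-1.01 -2.8   8.41] [0.59917814 0.26172995 0.05881916]
[-2.02 -2.69  9.1 ] [0.59915084 0.26171891 0.05881265]
[-1.81 -3.59  8.58] [0.59914526 0.26173621 0.05879714]
[-1.74 -3.53  8.86] [0.59915757 0.26172261 0.05881598]
```

View pics/t2.png

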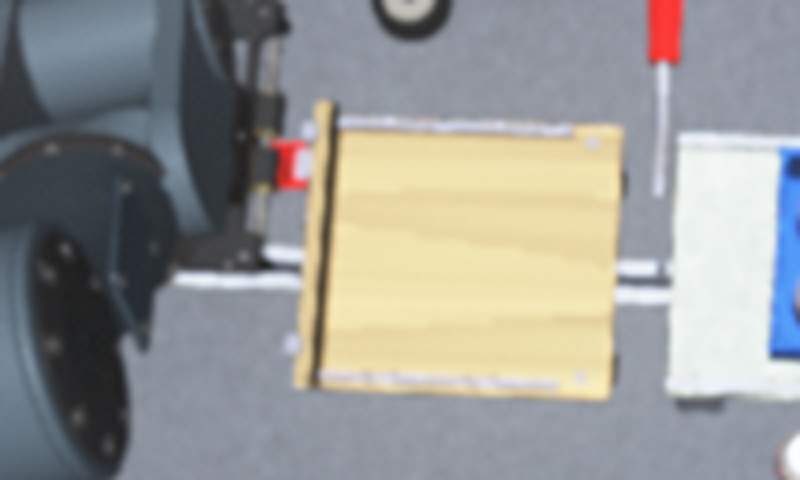

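```bash

python3 -m crank '[[[0,0,0,0,0.0005,0,0],[0,0,0,0,0,0,0],[0,0,0,0,0.0005,0,0],[0,0,0,0,0,0,0],[0,0,0,0,0,0,0]]]'
python3 - <<'E'
from rig import robot
from h import *
for i in range(3):
    robot.camera("top");print(np.round(robot.get_obs()["ft_force"],2),robot.get_obs()["position"])
E
```

```text
time: 10.45
position: [0.5992, 0.2616, 0.0581]
tool_rot: [0.493, -0.506, 0.507, -0.493]
ft_force: [-2.1, -3.1, 10.8]
grip_width: 0.0006
[-2.09 -3.45 10.31] [0.59916365 0.26152932 0.05808742]
[-1.76 -3.62  9.42] [0.59916076 0.26155434 0.05808994]
[-2.7  -3.9  10.63] [0.5991812  0.26153711 0.05806983]
```

```bash

python3 -m crank '[[[0,0,0,0,0.0006,0,0],[0,0,0,0,0,0,0],[0,0,0,0,0,0,0],[0,0,0,0,0,0,0],[0,0,0,0,0,0,0]]]'
python3 - <<'E'
from rig import robot
from h import *
for i in range(4):
    robot.camera("top");print(np.round(robot.get_obs()["ft_force"],2),robot.get_obs()["position"])
E
```

```text
time: 11.22
position: [0.5992, 0.2614, 0.0577]
tool_rot: [0.493, -0.506, 0.507, -0.493]
ft_force: [-2.2, -4.8, 11.1]
grip_width: 0.0006
[-2.24 -4.28 10.75] [0.59916548 0.26141683 0.05764158]
[-3.05 -3.2  11.09] [0.5991722  0.26143335 0.05764362]
[-3.27 -3.55 10.57] [0.59917859 0.26143503 0.05765784]
[-1.92 -4.67 11.54] [0.59918832 0.26142857 0.05764628]
```

```bash

python3 -m crank '[[[0,0,0,0,0.0005,0,0],[0,0,0,0,0,0,0],[0,0,0,0,0.0004,0,0],[0,0,0,0,0,0,0],[0,0,0,0,0,0,0]]]'
python3 - <<'E'
from rig import robot
from h import *
for i in range(4):
    robot.camera("top");print(np.round(robot.get_obs()["ft_force"],2),robot.get_obs()["position"])
E
```

```text
time: 12.05
position: [0.5992, 0.2613, 0.0571]
tool_rot: [0.494, -0.506, 0.507, -0.493]
ft_force: [-2.6, -5.5, 12.6]
grip_width: 0.0008
[-3.93 -4.43 12.92] [0.59916723 0.26127419 0.05701579]
[-3.5  -4.39 12.35] [0.59917024 0.26128513 0.05704207]
[-2.81 -3.33 12.8 ] [0.59917099 0.26129229 0.05705783]
[-2.86 -4.06 11.73] [0.59916408 0.26124368 0.05704443]
```

```bash

python3 -m crank '[[[0,0,0,0,-0.004,0,0],[0,0,0,0,-0.02,0,0],[0,0,0,0,-0.05,0,0],[0,0,0,0,-0.06,0,0],[0,0,0,0,-0.06,0,0]]]'
python3 - <<'E'
from rig import robot
from h import *
o=ob(robot); goto(o,[.507,-.318,.25])
p=wristcam(robot.camera("wrist"),o)
cv2.imwrite("pics/w2.png",p["img"][:,:,::-1])
E
```

```text
time: 12.88
position: [0.599, 0.2627, 0.2519]
tool_rot: [-0.493, 0.507, -0.507, 0.493]
ft_force: [1.2, 0.6, 0.1]
grip_width: 0.0001
t 12.88 p [0.599  0.2627 0.2519] q [0.243 0.546 1.332 0.    1.263 0.27 ] F [1.17 0.57 0.14] w 0.0001
tool x [-0.028 -1.    -0.001] y [ 0.     0.001 -1.   ] z [ 1.    -0.028  0.   ]
turn deg [-0.02 -0.04 -0.03] shift now [ 0.583   0.0015 -0.0758] shift after turn [ 0.5829  0.0019 -0.0762]
```

View pics/w2.png

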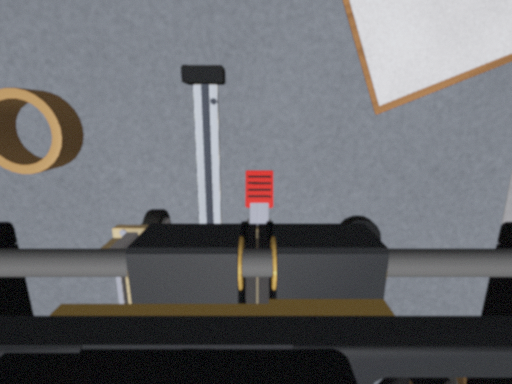

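The pad now looks narrower (cols 246–273, against 243–273 before), so it is lower: the pedal has stayed down. On to the tote's −y end.

```bash

python3 -m crank '[[[0,0,0,0.058,0,-0.008,100],[0,0,0,0.058,0,-0.008,100],[0,0,0,0.058,0,-0.008,100],[0,0,0,0.058,0,-0.008,100],[0,0,0,0.058,0,-0.008,100]]]'
python3 -m crank '[[[0,0,0,0.058,0,-0.008,100],[0,0,0,0.058,0,-0.008,100],[0,0,0,0.058,0,-0.008,100],[0,0,0,0.058,0,-0.008,100],[0,0,0,0.058,0,-0.005,100]]]'
python3 - <<'E'
from rig import robot
from h import *
o=ob(robot); goto(o,[.507,-.318,.15])
p=wristcam(robot.camera("wrist"),o)
cv2.imwrite("pics/w3.png",p["img"][:,:,::-1])
p=robot.camera("top")
cv2.imwrite("pics/t3.png",p["img"][:,:,::-1])
E
```

```text
time: 13.55
position: [0.5509, -0.0279, 0.2502]
tool_rot: [0.493, -0.506, 0.507, -0.494]
ft_force: [0.4, -0.4, -0.2]
grip_width: 0.0423
time: 14.18
position: [0.5057, -0.317, 0.2501]
tool_rot: [0.493, -0.507, 0.507, -0.493]
ft_force: [1.7, 0.3, 0.1]
grip_width: 0.0854
t 14.18 p [ 0.5057 -0.317   0.2501] q [-7.470e-01  4.670e-01  1.485e+00  1.000e-03  1.189e+00 -7.190e-01] F [1.74 0.32 0.05] w 0.0854
tool x [-0.028 -1.     0.   ] y [ 0.001 -0.    -1.   ] z [ 1.    -0.028  0.001]
turn deg [-0.07 -0.06  0.02] shift now [0.001  0.1001 0.0012] shift after turn [0.001  0.1001 0.0014]
```

View pics/w3.png

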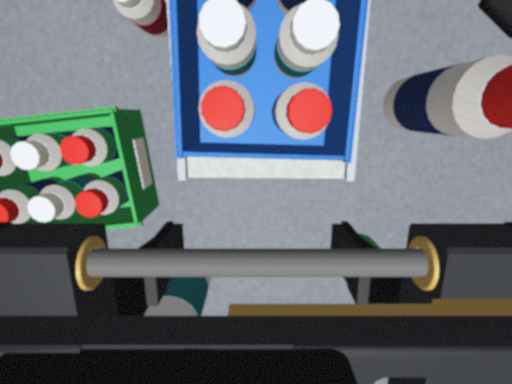

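View pics/t3.png

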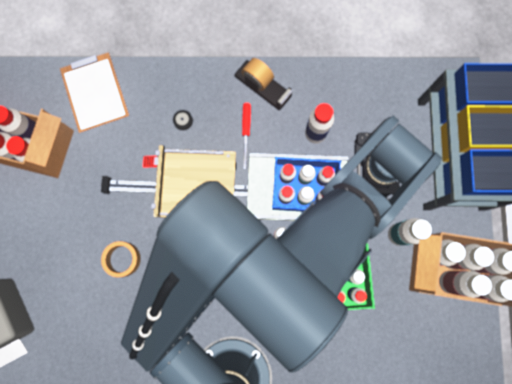

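```bash
python3 - <<'E'
from rig import robot
from h import *
o=ob(robot); p=wristcam(robot.camera("wrist"),o)
for q in [(179,155),(357,155),(357,60),(175,60),(268,155)]: print(q,np.round(ray(p,q,.179),4))
for q in [(181,178),(353,178)]: print("ledge",np.round(ray(p,q,.099),4))
p=robot.camera("top")
print("tall2",ray(p,(421,230),.195),"bottle top",ray(p,(397,138),.15),"tall red",ray(p,(322,112),.195),"green tote",ray(p,(320,247),.08))
E
```

```text
t 14.28 p [ 0.5058 -0.3218  0.2501] q [-0.752  0.47   1.48  -0.002  1.186 -0.717] F [-0.68 -0.19 -0.19] w 0.0862
tool x [-0.034 -0.999  0.005] y [ 0.003 -0.005 -1.   ] z [ 0.999 -0.034  0.003]
(179, 155) [ 0.449  -0.2809  0.179 ]
(357, 155) [ 0.5827 -0.2856  0.179 ]
(357, 60) [ 0.5792 -0.2193  0.179 ]
(175, 60) [ 0.4529 -0.215   0.179 ]
(268, 155) [ 0.5158 -0.2832  0.179 ]
ledge [ 0.4278 -0.315   0.099 ]
ledge [ 0.6063 -0.3213  0.099 ]
tall2 [ 0.39591337 -0.47535033  0.195     ] bottle top [ 0.64348409 -0.43956928  0.15      ] tall red [ 0.69960758 -0.2352885   0.195     ] green tote [ 0.35629874 -0.23939223  0.08      ]
```

```bash

python3 -m crank '[[[0,0,0,0,0.03,0.003,100],[0,0,0,0,0.03,0.003,100],[0,0,0,0,0.03,0,100],[0,0,0,0,0.01,0,100],[0,0,0,0,0,0,100]]]'
python3 -m crank '[[[0,0,0,-0.006,0,0,100],[0,0,0,-0.006,0,0,100],[0,0,0,-0.006,0,0,100],[0,0,0,-0.006,0,0,100],[0,0,0,-0.006,0,0,100]]]'
python3 - <<'E'
from rig import robot
from h import *
ob(robot)
E
```

```text
time: 15.0
position: [0.5121, -0.3141, 0.1495]
tool_rot: [-0.493, 0.507, -0.506, 0.493]
ft_force: [0.5, 0.3, -0.8]
grip_width: 0.0873
time: 15.62
position: [0.5139, -0.2865, 0.15]
tool_rot: [0.493, -0.506, 0.509, -0.493]
ft_force: [2.1, -3.5, -0.4]
grip_width: 0.0869
t 15.62 p [ 0.5139 -0.2865  0.15  ] q [-6.980e-01  5.790e-01  1.605e+00 -1.000e-03  9.530e-01 -6.690e-01] F [ 2.12 -3.49 -0.38] w 0.0869
tool x [-0.028 -1.     0.003] y [ 0.003 -0.003 -1.   ] z [ 1.    -0.028  0.003]
```

```bash

python3 -m crank '[[[0,0,0,-0.010,0,0,100],[0,0,0,-0.010,0,0,100],[0,0,0,-0.010,0,0,100],[0,0,0,-0.010,0,0,100],[0,0,0,-0.010,0,0,100]]]'
python3 -m crank '[[[0,0,0,-0.010,0,0,100],[0,0,0,-0.010,0,0,100],[0,0,0,-0.010,0,0,100],[0,0,0,-0.010,0,0,100],[0,0,0,-0.010,0,0,100]]]'
python3 - <<'E'
from rig import robot
from h import *
o=ob(robot)
cv2.imwrite("pics/w4.png",robot.camera("wrist")["img"][:,:,::-1])
cv2.imwrite("pics/s4.png",robot.camera("scene")["img"][:,:,::-1])
E
```

```text
time: 16.25
position: [0.5147, -0.2362, 0.15]
tool_rot: [0.493, -0.506, 0.508, -0.493]
ft_force: [-0.3, -6.0, 0.7]
grip_width: 0.0868
time: 16.88
position: [0.5161, -0.1862, 0.15]
tool_rot: [0.493, -0.506, 0.508, -0.493]
ft_force: [0.4, -4.4, 0.5]
grip_width: 0.0871
t 16.88 p [ 0.5161 -0.1862  0.15  ] q [-0.549  0.536  1.704 -0.002  0.9   -0.521] F [ 0.39 -4.36  0.53] w 0.0871
tool x [-0.028 -1.     0.002] y [ 0.001 -0.002 -1.   ] z [ 1.    -0.028  0.002]
```

View pics/w4.png

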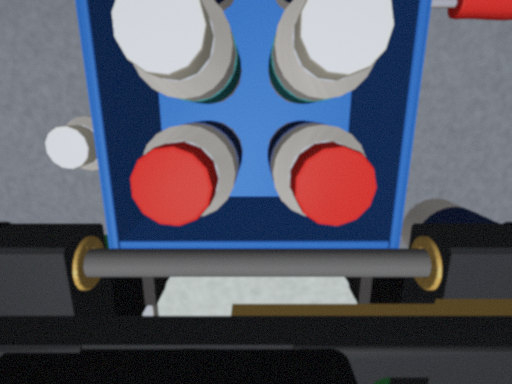

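View pics/s4.png

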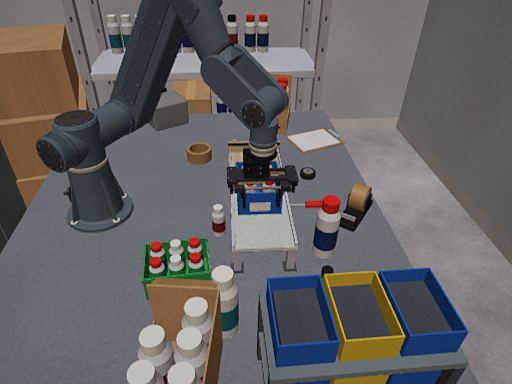

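```bash

python3 -m crank '[[[0,0,0,-0.010,0,0,100],[0,0,0,-0.010,0,0,100],[0,0,0,-0.010,0,0,100],[0,0,0,-0.010,0,0,100],[0,0,0,-0.010,0,0,100]]]'
python3 -m crank '[[[0,0,0,-0.010,0,0,100],[0,0,0,-0.010,0,0,100],[0,0,0,-0.010,0,0,100],[0,0,0,-0.010,0,0,100],[0,0,0,-0.010,0,0,100]]]'
python3 - <<'E'
from rig import robot
from h import *
o=ob(robot)
cv2.imwrite("pics/w5.png",robot.camera("wrist")["img"][:,:,::-1])
cv2.imwrite("pics/t5.png",robot.camera("top")["img"][:,:,::-1])
E
```

```text
time: 17.6
position: [0.5178, -0.1378, 0.1506]
tool_rot: [0.494, -0.505, 0.508, -0.493]
ft_force: [0.3, -8.3, 5.1]
grip_width: 0.0873
time: 18.23
position: [0.5194, -0.0872, 0.1505]
tool_rot: [0.493, -0.505, 0.508, -0.493]
ft_force: [-0.4, -7.6, 1.3]
grip_width: 0.0867
t 18.23 p [ 0.5194 -0.0872  0.1505] q [-0.377  0.511  1.759 -0.003  0.868 -0.348] F [-0.37 -7.61  1.29] w 0.0867
tool x [-0.027 -1.     0.004] y [ 0.003 -0.004 -1.   ] z [ 1.    -0.027  0.003]
```

View pics/w5.png

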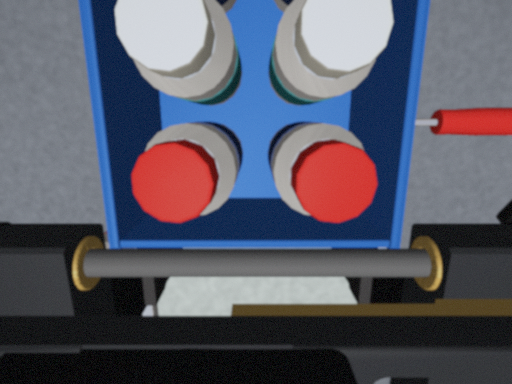

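View pics/t5.png

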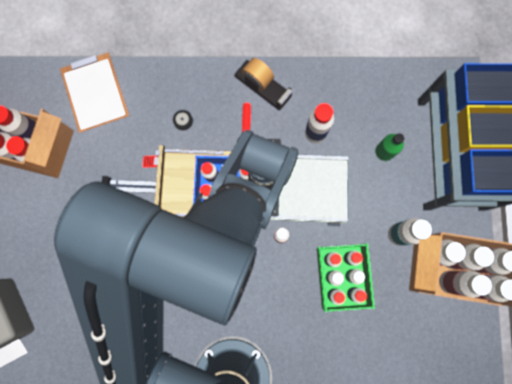

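```bash

python3 -m crank '[[[0,0,0,-0.009,0,0,100],[0,0,0,-0.009,0,0,100],[0,0,0,-0.009,0,0,100],[0,0,0,-0.009,0,0,100],[0,0,0,-0.009,0,0,100]]]'
python3 -m crank '[[[0,0,0,-0.007,0,0,100],[0,0,0,-0.007,0,0,100],[0,0,0,-0.007,0,0,100],[0,0,0,-0.006,0,0,100],[0,0,0,-0.005,0,0,100]]]'
python3 - <<'E'
from rig import robot
from h import *
o=ob(robot)
cv2.imwrite("pics/w6.png",robot.camera("wrist")["img"][:,:,::-1])
p=robot.camera("top")
cv2.imwrite("pics/t6.png",cv2.resize(p["img"][120:240,80:280,::-1],None,fx=4,fy=4,interpolation=cv2.INTER_CUBIC))
E
```

```text
time: 18.95
position: [0.5189, -0.0407, 0.1492]
tool_rot: [-0.494, 0.507, -0.506, 0.492]
ft_force: [0.4, -5.0, 0.3]
grip_width: 0.0865
time: 19.58
position: [0.5203, -0.008, 0.1494]
tool_rot: [-0.493, 0.507, -0.507, 0.493]
ft_force: [-0.2, -3.4, -2.5]
grip_width: 0.0871
t 19.57 p [ 0.5203 -0.008   0.1494] q [-0.23   0.507  1.773  0.     0.863 -0.203] F [-0.17 -3.38 -2.53] w 0.0871
tool x [-0.028 -1.    -0.   ] y [-0.001  0.    -1.   ] z [ 1.    -0.028 -0.001]
```

View pics/w6.png

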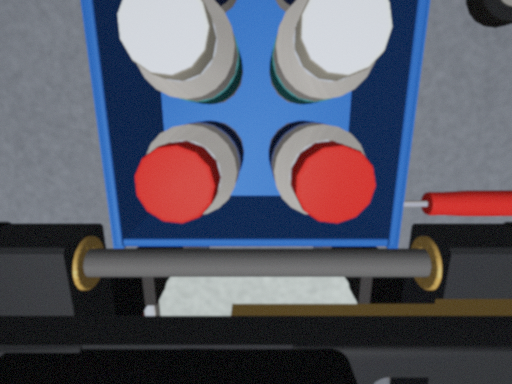

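View pics/t6.png

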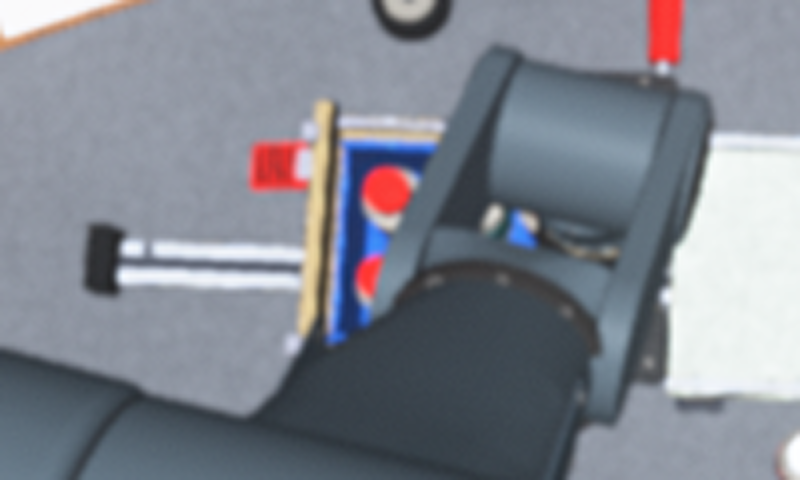

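```bash

python3 -m crank '[[[0,0,0,-0.003,0,0,100],[0,0,0,-0.003,0,0,100],[0,0,0,-0.003,0,0,100],[0,0,0,-0.002,0,0,100],[0,0,0,0,0,0,100]]]'
```

```text
time: 20.3
position: [0.5209, 0.0028, 0.1496]
tool_rot: [-0.493, 0.507, -0.507, 0.493]
ft_force: [0.9, -2.2, -1.0]
grip_width: 0.0869
```

```bash

python3 -m crank '[[[0,0,0,-0.001,0,0,100],[0,0,0,-0.001,0,0,100],[0,0,0,0,0,0,100],[0,0,0,0,0,0,100],[0,0,0,0,0,0,100]]]'
```

```text
time: 20.92
position: [0.521, 0.0044, 0.1496]
tool_rot: [0.493, -0.507, 0.507, -0.493]
ft_force: [0.8, -4.0, -1.3]
grip_width: 0.0868
```

```bash

python3 -m crank '[[[0,0,0,-0.001,0,0,100],[0,0,0,-0.001,0,0,100],[0,0,0,0,0,0,100],[0,0,0,0,0,0,100],[0,0,0,0,0,0,100]]]'
```

```text
time: 21.55
position: [0.521, 0.0065, 0.1496]
tool_rot: [-0.493, 0.507, -0.507, 0.493]
ft_force: [-0.4, -3.8, -0.9]
grip_width: 0.0871
```

```bash

python3 -m crank '[[[0,0,0,-0.001,0,0,100],[0,0,0,-0.001,0,0,100],[0,0,0,0,0,0,100],[0,0,0,0,0,0,100],[0,0,0,0,0,0,100]]]'
```

```text
time: 22.18
position: [0.521, 0.0085, 0.1496]
tool_rot: [0.493, -0.507, 0.507, -0.493]
ft_force: [1.3, -4.4, -0.4]
grip_width: 0.0871
```

```bash

python3 -m crank '[[[0,0,0,-0.001,0,0,100],[0,0,0,-0.001,0,0,100],[0,0,0,0,0,0,100],[0,0,0,0,0,0,100],[0,0,0,0,0,0,100]]]'
```

```text
time: 22.8
position: [0.5211, 0.0105, 0.1496]
tool_rot: [-0.493, 0.507, -0.507, 0.493]
ft_force: [-1.2, -4.1, -0.5]
grip_width: 0.0873
```

```bash
python3 - <<'E'
from rig import robot
from h import *
p=robot.camera("top")
cv2.imwrite("pics/t7.png",cv2.resize(p["img"][140:220,95:195,::-1],None,fx=8,fy=7,interpolation=cv2.INTER_CUBIC))
E
```

```text
(no output)
```

View pics/t7.png

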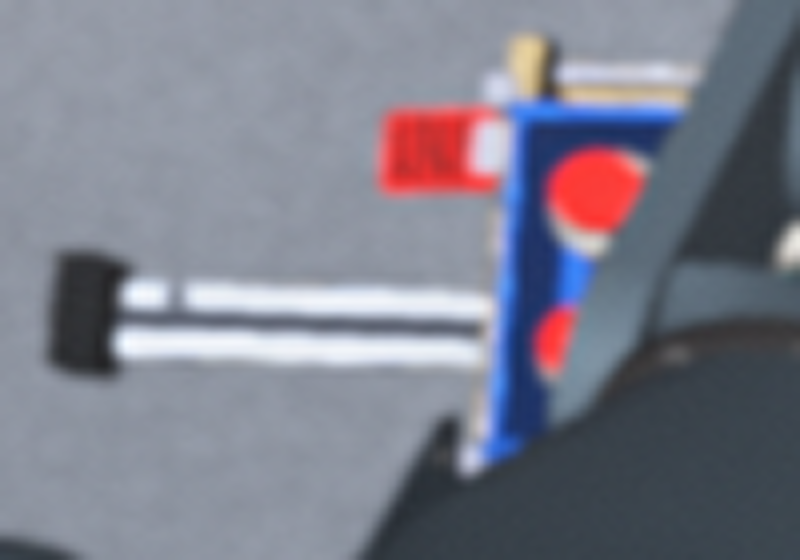

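```bash
python3 - <<'E'
from rig import robot
from h import *
p=robot.camera("top"); o=ob(robot)
print("tote front",ray(p,(95+513/8,140+100/7),.176), ray(p,(95+482/8,140+460/7),.176))
print("stop outer top",ray(p,(95+510/8,140+40/7),.138),"inner",ray(p,(95+551/8,140+40/7),.138))
a=cv2.imread("pics/top0.png")[:,:,::-1]
# compare shift: stop-top strip rows 143..151, and deck -y edge
for n,im in(("0",a),("now",p["img"])):
    print(n,im[146:148,153:172].mean(0).astype(int)[:,2].tolist())
    print(n,im[162:164,135:158].mean(0).astype(int)[:,1].tolist())
E
```

```text
t 22.9 p [0.5211 0.0105 0.1496] q [-0.195  0.507  1.771  0.     0.864 -0.167] F [ 0.17 -2.65 -1.38] w 0.0869
tool x [-0.028 -1.    -0.   ] y [ 0.  0. -1.] z [ 1.    -0.028  0.   ]
tote front [0.58971868 0.18786252 0.176     ] [0.4546346 0.1920522 0.176    ]
stop outer top [0.62259908 0.19880822 0.138     ] inner [0.62266165 0.18492021 0.138     ]
0 [151, 152, 152, 151, 152, 146, 143, 147, 145, 123, 87, 82, 115, 142, 151, 153, 153, 153, 153]
0 [143, 143, 142, 139, 123, 91, 61, 53, 54, 55, 55, 55, 54, 54, 56, 54, 57, 81, 131, 173, 188, 190, 188]
now [163, 163, 163, 163, 163, 161, 159, 158, 153, 129, 96, 110, 148, 161, 163, 163, 164, 165, 164]
now [153, 154, 152, 151, 152, 153, 150, 129, 81, 50, 47, 50, 48, 49, 47, 47, 47, 62, 118, 178, 210, 213, 203]
```

```bash

python3 -m crank '[[[0,0,0,-0.001,0,0,100],[0,0,0,-0.001,0,0,100],[0,0,0,0,0,0,100],[0,0,0,0,0,0,100],[0,0,0,0,0,0,100]]]'
python3 - <<'E'
from rig import robot
from h import *
for i in range(3):
    p=robot.camera("top"); o=robot.get_obs(); print(np.round(o["ft_force"],2),o["position"])
im=p["img"]
print(im[146:148,153:172].mean(0).astype(int)[:,2].tolist())
print(im[168:170,150:172].mean(0).astype(int).tolist())
E
```

```text
time: 23.52
position: [0.5211, 0.0122, 0.1496]
tool_rot: [0.493, -0.507, 0.507, -0.493]
ft_force: [-0.5, -4.9, -0.2]
grip_width: 0.0869
[ 0.39 -5.88 -0.79] [0.52112852 0.01218068 0.14957382]
[-0.7  -4.77 -0.59] [0.52112145 0.01219674 0.14958739]
[ 0.17 -5.87 -0.08] [0.52114582 0.01217392 0.14959387]
[163, 163, 163, 163, 164, 165, 164, 160, 150, 122, 93, 111, 148, 162, 162, 163, 165, 165, 163]
[[147, 145, 157], [149, 147, 160], [149, 148, 161], [151, 150, 162], [149, 148, 160], [146, 145, 155], [136, 140, 163], [111, 135, 199], [73, 120, 216], [43, 80, 163], [32, 55, 108], [39, 56, 103], [98, 65, 106], [202, 77, 98], [253, 76, 79], [254, 64, 60], [252, 58, 54], [251, 60, 55], [252, 60, 56], [252, 61, 57], [253, 63, 58], [252, 66, 64]]
```

```bash

python3 -m crank '[[[0,0,0,-0.001,0,0,100],[0,0,0,-0.0005,0,0,100],[0,0,0,0,0,0,100],[0,0,0,0,0,0,100],[0,0,0,0,0,0,100]]]'
python3 - <<'E'
from rig import robot
from h import *
for i in range(3):
    p=robot.camera("top"); o=robot.get_obs(); print(np.round(o["ft_force"],2),o["position"])
im=p["img"]
print(im[146:148,153:172].mean(0).astype(int)[:,2].tolist())
print(im[168:170,150:172].mean(0).astype(int)[:,0].tolist())
E
```

```text
time: 24.3
position: [0.5211, 0.0125, 0.1496]
tool_rot: [0.494, -0.506, 0.507, -0.492]
ft_force: [-1.2, -9.7, -0.1]
grip_width: 0.0873
[-1.79 -8.87  0.01] [0.52107669 0.01247785 0.14961577]
[-2.2  -9.47  0.24] [0.52106261 0.0124751  0.14962219]
[ -1.24 -10.28  -0.1 ] [0.52104949 0.01248917 0.14960988]
[163, 163, 162, 163, 164, 168, 168, 161, 147, 115, 90, 112, 149, 161, 162, 163, 165, 164, 163]
[147, 148, 149, 150, 148, 146, 134, 107, 72, 44, 32, 40, 101, 204, 253, 254, 252, 251, 252, 252, 253, 245]
```

Force rose from 4 to 9.5 N with no further travel, so the tote is home against the stop. Backing off.

```bash

python3 -m crank '[[[0,0,0,0.003,0,0,100],[0,0,0,0.01,0,0,100],[0,0,0,0.015,0,0,100],[0,0,0,0.005,-0.04,0,100],[0,0,0,0,-0.06,0,100]]]'
python3 - <<'E'
from rig import robot
from h import *
o=ob(robot); goto(o,[.600,.262,.25])
cv2.imwrite("pics/w8.png",robot.camera("wrist")["img"][:,:,::-1])
E
```

```text
time: 25.08
position: [0.5189, -0.0198, 0.2489]
tool_rot: [-0.493, 0.509, -0.506, 0.492]
ft_force: [1.0, -0.2, -0.3]
grip_width: 0.0871
t 25.07 p [ 0.5189 -0.0198  0.2489] q [-0.254  0.364  1.67   0.     1.113 -0.225] F [ 0.96 -0.18 -0.34] w 0.0871
tool x [-0.029 -1.    -0.002] y [-0.005  0.002 -1.   ] z [ 1.    -0.029 -0.005]
turn deg [ 0.3  -0.14 -0.09] shift now [-0.284  -0.001   0.0728] shift after turn [-0.2839 -0.0011  0.0735]
```

View pics/w8.png

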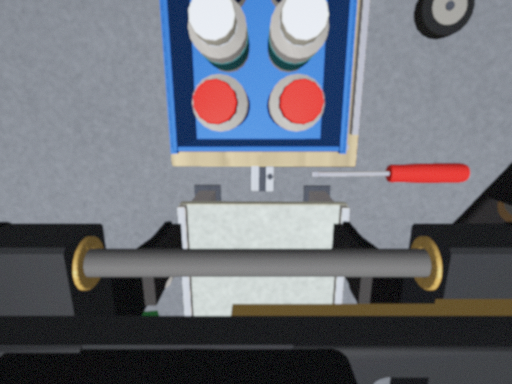

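```bash

python3 -m crank '[[[0,0,0,-0.057,0,0.014,60],[0,0,0,-0.057,0,0.015,60],[0,0,0,-0.057,0,0.015,60],[0,0,0,-0.057,0,0.015,60],[0,0,0,-0.056,0,0.014,60]]]' 20
python3 -m crank '[[[0,0,0,0,0,0,60],[0,0,0,0,0,0,60],[0,0,0,0,0,0,60],[0,0,0,0,0,0,60],[0,0,0,0,0,0,60]]]'
python3 - <<'E'
from rig import robot
from h import *
o=ob(robot); goto(o,[.599,.262,.038])
p=wristcam(robot.camera("wrist"),o)
cv2.imwrite("pics/w9.png",p["img"][:,:,::-1])
for q in [(246,170),(273,170)]: print(ray(p,q,.045))
E
```

```text
time: 25.75
position: [0.6017, 0.2642, 0.2493]
tool_rot: [-0.493, 0.507, -0.507, 0.493]
ft_force: [0.8, -0.7, 0.0]
grip_width: 0.0534
time: 26.38
position: [0.6012, 0.2619, 0.2498]
tool_rot: [0.493, -0.507, 0.507, -0.493]
ft_force: [-0.2, 0.2, 0.5]
grip_width: 0.0522
t 26.38 p [0.6012 0.2619 0.2498] q [0.241 0.551 1.329 0.    1.261 0.27 ] F [-0.22  0.19  0.53] w 0.0522
tool x [-0.029 -1.    -0.   ] y [ 0.  0. -1.] z [ 1.    -0.029  0.   ]
turn deg [-0.01 -0.13 -0.  ] shift now [-1.000e-04  2.118e-01 -2.200e-03] shift after turn [-1.000e-04  2.118e-01 -2.200e-03]
[0.58826265 0.26567971 0.045     ]
[0.62096822 0.26469297 0.045     ]
```

View pics/w9.png

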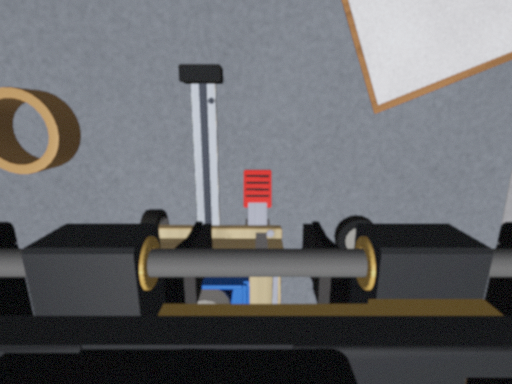

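The pad (cols 244–271, rows 170–207) is centred between the fingers (257). Going down to pinch it.

```bash

python3 -m crank '[[[0,0,0,0.004,0.05,0,60],[0,0,0,0,0.05,0,60],[0,0,0,0,0.05,0,60],[0,0,0,0,0.03,0,60],[0,0,0,0,0.01,0,60]]]' 20
python3 -m crank '[[[0,0,0,0,0.01,0,60],[0,0,0,0,0.008,0,60],[0,0,0,0,0.004,0,60],[0,0,0,0,0,0,60],[0,0,0,0,0,0,60]]]'
```

```text
time: 27.05
position: [0.5997, 0.2582, 0.0573]
tool_rot: [-0.494, 0.508, -0.506, 0.492]
ft_force: [0.2, 0.2, 0.8]
grip_width: 0.0521
time: 27.68
position: [0.6014, 0.2589, 0.0381]
tool_rot: [0.493, -0.507, 0.507, -0.493]
ft_force: [-0.4, 0.6, -0.0]
grip_width: 0.0524
```

```bash

python3 -m crank '[[[0,0,0,0,0,0,20],[0,0,0,0,0,0,20],[0,0,0,0,0,0,20],[0,0,0,0,0,0,20],[0,0,0,0,0,0,20]]]' 20
```

```text
time: 28.3
position: [0.6016, 0.2589, 0.0378]
tool_rot: [0.493, -0.507, 0.507, -0.493]
ft_force: [0.8, 0.3, 1.2]
grip_width: 0.0337
```

```bash

python3 -m crank '[[[0,0,0,0,-0.003,0,20],[0,0,0,-0.0005,-0.003,0,20],[0,0,0,-0.0005,-0.003,0,20],[0,0,0,-0.0005,-0.003,0,20],[0,0,0,0,-0.003,0,20]]]'
python3 -m crank '[[[0,0,0,0,-0.001,0,20],[0,0,0,0,-0.001,0,20],[0,0,0,0,-0.001,0,20],[0,0,0,0,0,0,20],[0,0,0,0,0,0,20]]]'
```

```text
time: 28.92
position: [0.6015, 0.2603, 0.0528]
tool_rot: [0.493, -0.507, 0.507, -0.493]
ft_force: [4.9, 0.9, -7.6]
grip_width: 0.0338
time: 29.55
position: [0.6015, 0.2603, 0.0559]
tool_rot: [0.493, -0.507, 0.507, -0.493]
ft_force: [4.6, 0.8, -6.5]
grip_width: 0.0335
```

```bash

python3 -m crank '[[[0,0,0,0,-0.001,0,20],[0,0,0,0,-0.001,0,20],[0,0,0,0,-0.001,0,20],[0,0,0,0,0,0,20],[0,0,0,0,0,0,20]]]'
```

```text
time: 30.18
position: [0.6015, 0.2602, 0.0581]
tool_rot: [0.493, -0.507, 0.507, -0.493]
ft_force: [5.5, 0.3, -9.6]
grip_width: 0.0337
```

```bash

python3 -m crank '[[[0,0,0,0,-0.001,0,20],[0,0,0,0,-0.001,0,20],[0,0,0,0,-0.001,0,20],[0,0,0,0,0,0,20],[0,0,0,0,0,0,20]]]'
```

```text
time: 30.8
position: [0.6013, 0.2596, 0.0587]
tool_rot: [0.493, -0.507, 0.507, -0.493]
ft_force: [10.1, -0.2, -21.2]
grip_width: 0.0333
```

```bash

python3 -m crank '[[[0,0,0,0,0.001,0,20],[0,0,0,0,0.001,0,20],[0,0,0,0,0,0,60],[0,0,0,0,0,0,60],[0,0,0,0,0,0,60]]]'
python3 - <<'E'
from rig import robot
from h import *
o=ob(robot)
cv2.imwrite("pics/t10.png",cv2.resize(robot.camera("top")["img"][120:240,80:280,::-1],None,fx=4,fy=4,interpolation=cv2.INTER_CUBIC))
E
```

```text
time: 31.42
position: [0.6002, 0.2603, 0.0602]
tool_rot: [-0.493, 0.507, -0.507, 0.493]
ft_force: [-0.6, -0.5, -0.2]
grip_width: 0.0504
t 31.43 p [0.6002 0.2603 0.0602] q [0.239 0.778 1.474 0.    0.891 0.266] F [-0.64 -0.48 -0.19] w 0.0504
tool x [-0.028 -1.     0.   ] y [-0.001 -0.    -1.   ] z [ 1.    -0.028 -0.001]
```

View pics/t10.png

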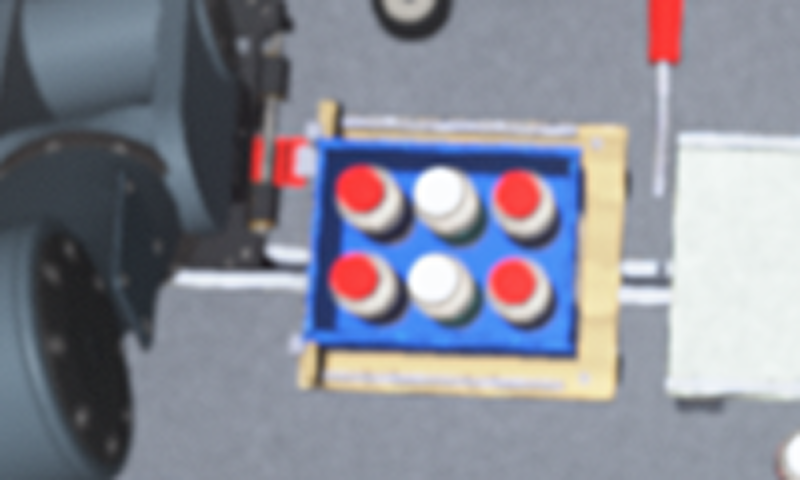

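```bash

python3 -m crank '[[[0,0,0,0,-0.01,0,60],[0,0,0,0,-0.03,0,60],[0,0,0,0,-0.05,0,60],[0,0,0,0,-0.05,0,60],[0,0,0,0,-0.05,0,60]]]'
python3 -m crank '[[[0,0,0,-0.03,0,0,60],[0,0,0,-0.04,0,0,60],[0,0,0,-0.05,0,0,60],[0,0,0,-0.04,0,0,60],[0,0,0,0,0,0,60]]]'
python3 -m crank '[[[0,0,0,0,0,0,60],[0,0,0,0,0,0,60],[0,0,0,0,0,0,60],[0,0,0,0,0,0,60],[0,0,0,0,0,0,60]]]'
python3 - <<'E'
from rig import robot
from h import *
o=ob(robot)
p=robot.camera("top")
cv2.imwrite("pics/t11.png",p["img"][:,:,::-1])
cv2.imwrite("pics/t11c.png",cv2.resize(p["img"][140:230,95:355,::-1],None,fx=3,fy=3,interpolation=cv2.INTER_CUBIC))
a=cv2.imread("pics/top0.png")[:,:,::-1]
for n,im in(("0",a),("now",p["img"])):
    print(n,im[162:164,130:158].mean(0).astype(int)[:,1].tolist())
cv2.imwrite("pics/w11.png",robot.camera("wrist")["img"][:,:,::-1])
cv2.imwrite("pics/s11.png",cv2.resize(robot.camera("scene")["img"][120:270,170:370,::-1],None,fx=4,fy=4,interpolation=cv2.INTER_CUBIC))
E
```

```text
time: 32.1
position: [0.6007, 0.2603, 0.2521]
tool_rot: [0.493, -0.507, 0.507, -0.493]
ft_force: [0.2, 0.3, -0.4]
grip_width: 0.0521
time: 32.72
position: [0.6044, 0.4234, 0.25]
tool_rot: [-0.494, 0.506, -0.506, 0.494]
ft_force: [0.1, -0.4, -0.5]
grip_width: 0.0516
time: 33.35
position: [0.6056, 0.4199, 0.2496]
tool_rot: [-0.493, 0.507, -0.507, 0.493]
ft_force: [-0.8, 0.2, 0.3]
grip_width: 0.052
t 33.35 p [0.6056 0.4199 0.2496] q [ 0.455  0.672  1.092 -0.     1.377  0.483] F [-0.78  0.24  0.26] w 0.052
tool x [-0.028 -1.     0.   ] y [-0. -0. -1.] z [ 1.    -0.028 -0.   ]
0 [140, 140, 141, 141, 141, 143, 143, 142, 139, 123, 91, 61, 53, 54, 55, 55, 55, 54, 54, 56, 54, 57, 81, 131, 173, 188, 190, 188]
now [138, 138, 139, 138, 140, 140, 141, 140, 137, 124, 93, 63, 52, 51, 52, 54, 53, 54, 54, 54, 54, 53, 69, 118, 167, 183, 187, 188]
```

View pics/t11.png

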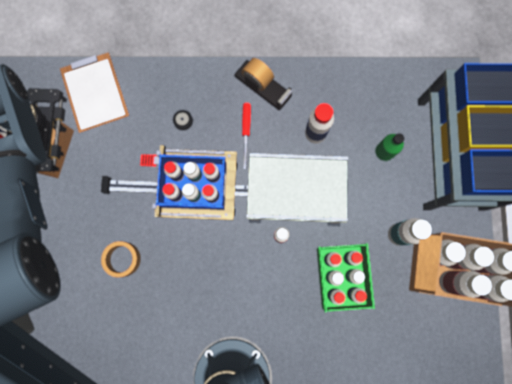

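View pics/t11c.png

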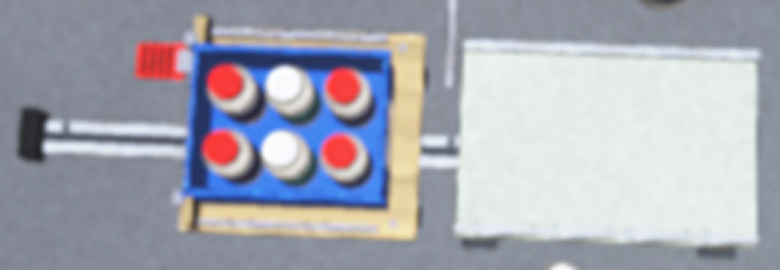

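View pics/w11.png

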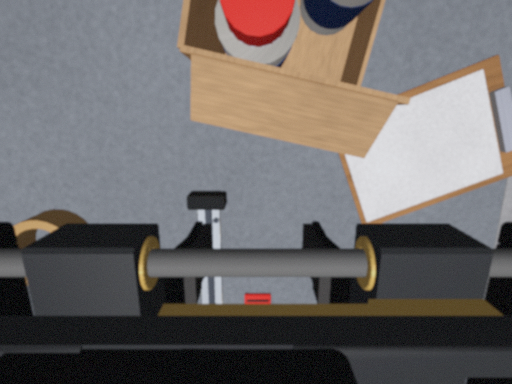

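View pics/s11.png

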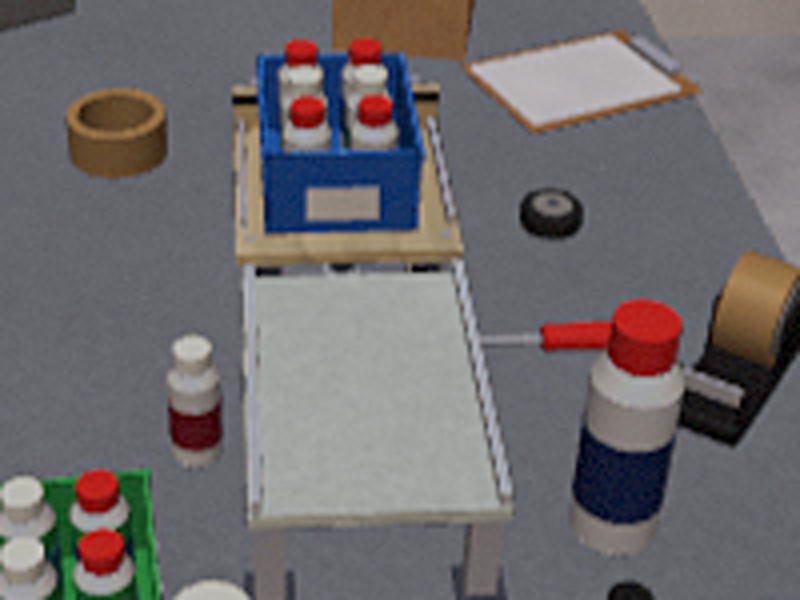

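```bash
python3 - <<'E'
from rig import robot
from h import *
p=robot.camera("top")
w=lambda cx,cy,z: ray(p,(95+cx/3,140+cy/3),z)[:2]
T=np.mean([w(*q,.176) for q in [(193,45),(393,52),(184,197),(388,208)]],0)
D=np.mean([w(*q,.096) for q in [(425,36),(417,238)]],0)+np.array([.027*.1075,.1075])
print(T,D,T-D)
robot.hand_in()
E
```

```text
[0.51786689 0.10112437] [0.52545058 0.10008882] [-0.00758369  0.00103555]
the job is handed in; nothing more can be done
```

I carried out the whole job and handed it in at about 33.5 s of the 72 s allowed. The hand-in reports no verdict, so what follows rests on my own force readings and pictures.

- **Brake on:** I pressed the pedal down by feel. The stiff pivot took about 4 N, then the force rose as the shoe met the wheel. I stopped at about 12.5 N vertical, which I estimate as 11 N square to the pad. The pedal stayed down after release.
- **Tote across:** I pushed the tote along the ledge onto the deck with both fingers. The force jumped from about 4 N to 9.5 N and it stopped moving, so I took it as home against the end stop. The stop had not visibly moved in the top camera.
- **Brake off:** I pinched the pedal and lifted it 21 mm until it met its solid stop at about 21 N. I then released it and moved the arm clear.

**Last checks:**
- The pad's outer edge is back on its starting pixels.
- In the pictures the tote stands flat between the side lips. Measured from the top camera, it sits about 8 mm to the −x side of the deck centre and 1 mm beyond it in y. Fully home is 2.5 mm beyond, so this agrees to within the camera's 2 mm.
- The dolly appears within about 2–3 mm of its start.
- The other things on the counter look unmoved.
- The wrist force is near zero and the arm is clear.

No check failed. I had no direct reading of how hard the shoe pressed on the wheel. That the brake kept biting while the tote was pushed is inferred from the dolly not moving.

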